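# Hang the mallet in its slotted ring holder

### The job

Put the mallet away: lift it out of the open white jar and lower it handle-first through the steel ring of the tool holder. Keeping only light pressure on it, turn it until the cross-pin under its head finds the two slots in the ring, ease it down until the head sits flat on the ring, then let go. Never force it or let it fall, and leave the white bottles standing where they are.

Things in the scene. Friction and masses are not known exactly. Their poses are not given: they have to be found in the camera images.
- mallet: Mallet, 0.24 to 0.39 kg, standing head up, loose, in the jar. Origin: centre of the handle's foot; z up the handle, x along the head. Orange round handle 28 mm diameter, 120 mm long, its lowest 12 mm tapering to 20 mm. Blue head with white ends: 90 mm long (x), 36 mm wide (y, flat sides), from z = 120 to 166 mm.
- shoulder (a point): Point on the mallet's axis at the underside of the head (z = 120 mm on the mallet), axes as the mallet. It meets the seat when the mallet is home.
- pin (a point): Middle of the mallet's steel cross-pin, z = 114 mm on its axis. The pin is square, 8 x 8 mm, 46 mm long, along the mallet's x, and sticks out 9 mm either side of the handle; its underside is 10 mm below the head.
- jar: Fixed open square white jar, outside 76 x 76 mm, 70 mm tall, walls and floor 5 mm; origin under its centre.
- holder: Fixed tool holder: grey base plate 120 x 120 x 10 mm, a column on its -x side carrying a steel ring, axis vertical, over the base centre. Origin: underside centre of the base, z up. Ring: rim 140 mm above the bench, 26 mm tall, outside diameter about 60 mm, bore 31 mm, open beneath. Mallet and holder may press on each other with at most 30 N.
- seat (a point): Centre of the ring at rim height, axes as the holder. Two opposite radial slots cross the rim, 11.5 mm wide, 12 mm deep, for the pin. The ring is clamped (does not turn) at an unknown angle: the slot line lies within 0.7 rad either side of the holder's x and is not measured. Pin on rim: head 10 mm proud. Pin enters within about 0.07 rad of the slot line, either way round.
- bottle_a: White square bottle with a lid, 50 x 50 mm, 97 mm tall, loose, about 120 g; origin under its centre. Leave it alone.
- bottle_b: Second, identical white bottle. Leave it alone.
Mind the look-alikes: they are no part of the job. There is more than one size of the mallet; the job needs the larger. Of the things that look like the holder, the larger one is meant.

How it is judged:
By the outcome, as a careful person would: the job done as asked, in the order asked, and still so for the second after the job is handed in, with the robot touching nothing.
It also fails if it takes over 72 s, if anything falls off the work surface, if the arm or the gripper's body presses on something with over 40 N, if the wrist force passes 120 N, or if a joint passes its speed limit or range.

### The arm

A 6-joint arm with a two-finger parallel gripper is mounted at the origin on the work surface. World frame = base frame: x ahead of the robot, y to its left, z up, the work surface at z = 0. Lengths are in mm, angles in rad, forces in N, time in s.
With the tool pointing down it reaches from about 325 to 775 mm from the base axis. Payload 9.3 kg.
Tool frame: the origin (TCP) lies midway between the tips of the shut fingers; the grasp point (between the pads) lies 19 mm behind it (manip.grip_point_offset is the distance from the TCP to the grasp point, in mm); z points along the fingers, y is the direction in which the jaws open and shut (so a half turn about z gives the same grasp; the last joint's range is limited). The gripper opens to 85 mm and grips with 20 to 120 N. Pads are 22 mm wide; open, the fingers measure 114 mm over their backs; the gripper's body (76 mm by 85 mm) begins 54 mm behind the grasp point. The pads swing forward as they close: fully open they stand 13 mm farther back than shut.
Start: joints at [-1.498, 0.259, 0.021, 1.334, 0, 1.418], TCP at [123.131, -536.037, 231.279] pointing down, gripper open.
Joint ranges: [-3.04, 3.04], [-0.91, 1.82], [-1.04, 1.36], [-1.92, 1.95], [-1.52, 1.45], [-3.14, 3.14]. Speed limits (rad/s): [2.22, 2.22, 2.79, 3.14, 3.14, 3.14].

### API

Orientations are given as a unit quaternion [x, y, z, w].
In Python, from rig import manip, imaging, sign_off gives the robot as it stands. The module is installed in compiled form; this text tells all that it offers.
- The arm moves only by the shell command python3 -m handwheel 'ROWS' [OPENING]. ROWS is JSON, a list of rows, each a list of 2 entries, a list of its own where there are three numbers: the shift along the tool's x, y, z in m, then the turn, a rotation vector about the tool's x, y, z in rad. A call has 1 to 10 rows; each row shifts and turns the commanded pose from where the row before left it, along the tool's axes as they then stand; what a row does not reach is not made up. A row lasts 1/12 s, in which the tool goes at most 41.7 mm and 7.16 degrees, less where a joint would pass 70% of its speed; a pose out of reach is approached as far as the arm can. A call with a gripper value outside its range is refused whole. OPENING is the finger opening in m, from 0 to 0.0854, set as the call begins (- or left out, the last holds). The fingers move at their own pace and stop on an object; the grip force is fixed at half the most. Time passes only in rows, so rows that do not move let the fingers close. It gives the time, the measured TCP pose, the force and the opening at its end, in the units of the state.
- manip.read_state(): the state, without advancing time (a new reading comes with each control period).
- imaging.grab_frame(name): name is "side" or "top"; returns the picture (400x640x3 uint8, red, green, blue); there is no depth.
- imaging.camera_model(name): a dict with "fx", "fy", "cx", "cy" (pixels), "R" (3x3) and "t" (3): a world point X has camera coordinates R X + t. Camera axes: x right, y down, z forward; pixel columns grow to the right and rows downward; lengths in mm; the calibration is good to about 2 mm. A picture is of the moment at which its call begins. camera_model takes no time and is no camera call.
- sign_off(): hands the job in, once; it reports no verdict.
The state is a dict: "clock": time; "joint_pos": joint angles; "qd": joint speeds; "joint_efforts": joint torques, N m; "tcp_pos": TCP position; "eef_rot": TCP orientation; "ft_force": force on the tool from outside, world axes, zero at the start; "wrist_torque": the same for the moment, N m; "opening": finger opening in mm.
Only numpy, scipy, OpenCV 4.12 (cv2) and the standard library are available. Lean on these libraries where they do the work, as an engineer would, in place of code of your own. Each camera call takes 0.05 s, during which the arm holds its last target.

## Working session

There is one attempt and no reset: what is moved stays moved. The work goes in short steps, Python scripts to look and compute and a shell command to move; the robot and the scene stay as the last step left them, time stands still between calls to the robot, and variables do not carry over. Pictures are saved under pics/ and viewed, and the job is handed in when it is done.

```bash
mkdir -p pics
python3 - <<'E'
from rig import manip, imaging
import cv2, numpy as np
s=manip.read_state()
for k,v in s.items(): print(k,np.round(v,4))
for n in("side","top"):
    f=imaging.grab_frame(n); cv2.imwrite(f"pics/{n}0.png",f[:,:,::-1]); m=imaging.camera_model(n)
    print(n,m)
E
```

```text
clock 0.0
joint_pos [-1.4976  0.2592  0.0207  1.3337 -0.      1.4182]
qd [ 0.0012 -0.0007 -0.0015  0.0002 -0.0011 -0.0008]
joint_efforts [-6.0000e-04 -5.5564e+01  3.4453e+01  1.3600e-02 -4.0000e-04 -0.0000e+00]
tcp_pos [ 123.0966 -535.7402  230.6416]
eef_rot [ 9.936e-01  1.127e-01  0.000e+00 -7.000e-04]
ft_force [ 0.4668  0.753  -0.0663]
wrist_torque [ 0.0335 -0.0095 -0.0016]
opening 85.3526
side {'fx': 435.3609685128676, 'fy': 435.3609685128676, 'cx': 318.2389671122998, 'cy': 195.5364364980641, 'R': array([[-0.99401486, -0.10908538,  0.00590174],
       [-0.06585122,  0.55519726, -0.82910772],
       [ 0.0871669 , -0.82453404, -0.55905773]]), 't': array([530.2189207 , 128.31945978, 995.1228734 ])}
top {'fx': 415.05015107743964, 'fy': 415.05015107743964, 'cx': 322.03349548626136, 'cy': 197.4371667450527, 'R': array([[ 0.02689597, -0.9994958 , -0.01687462],
       [-0.99158674, -0.02453734, -0.12709705],
       [ 0.12661891,  0.02015105, -0.99174674]]), 't': array([-16.58806521, 535.88581183, 911.00190477])}
```

View pics/side0.png

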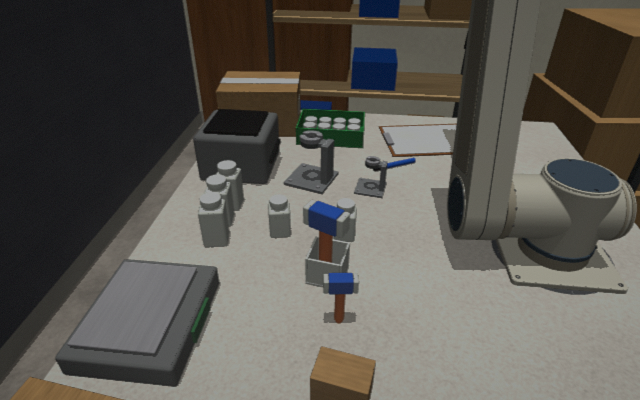

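View pics/top0.png

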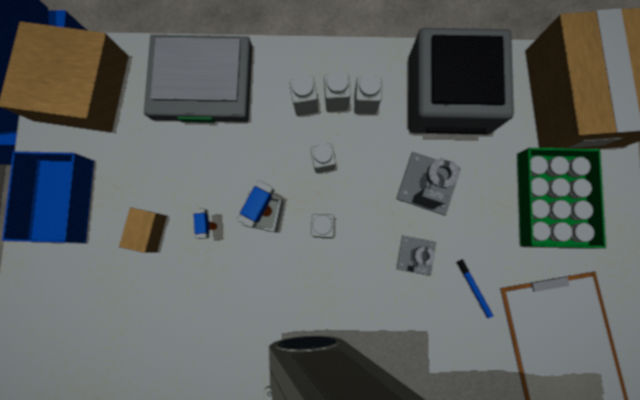

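Candidates:
- Mallets: large at top (257,204) / side (327,222), in the square jar; small at top (202,222) / side (341,290), on a small stand. The larger, in the jar, is meant.
- Holders: large at top (430,183) / side (315,160); small at top (416,255) / side (373,175). The larger is meant.

I'll enlarge these to confirm.

Run:
```python
import cv2, numpy as np
t=cv2.imread("pics/top0.png"); s=cv2.imread("pics/side0.png")
a=cv2.resize(t[165:245,185:345],(800,400),interpolation=cv2.INTER_CUBIC)
cv2.imwrite("pics/c1.png",a)
b=cv2.resize(t[140:220,390:480],(450,400),interpolation=cv2.INTER_CUBIC)
c=cv2.resize(s[120:200,275:345],(350,400),interpolation=cv2.INTER_CUBIC)
cv2.imwrite("pics/c2.png",np.hstack([b,c]))
d=cv2.resize(s[185:335,255:375],(480,600),interpolation=cv2.INTER_CUBIC)
cv2.imwrite("pics/c3.png",d)
```

```text
(no output)
```

View pics/c1.png

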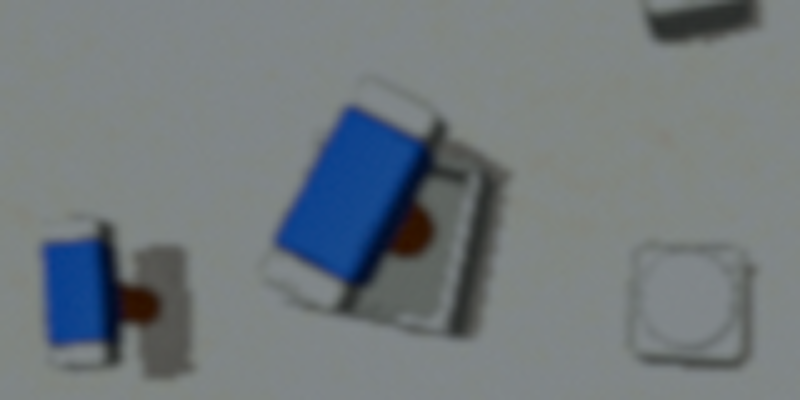

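View pics/c2.png

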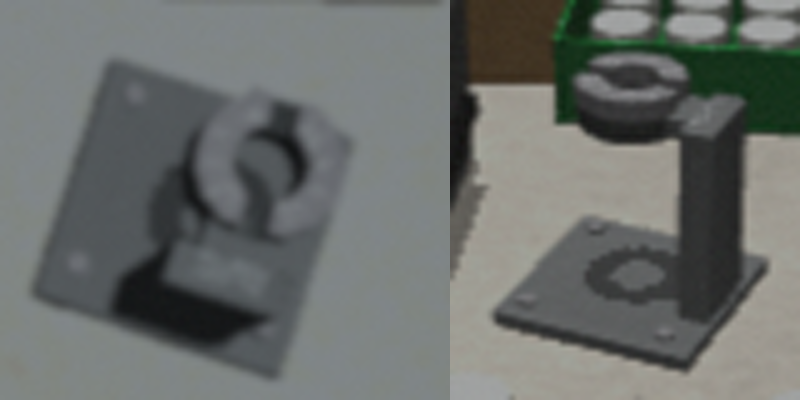

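View pics/c3.png

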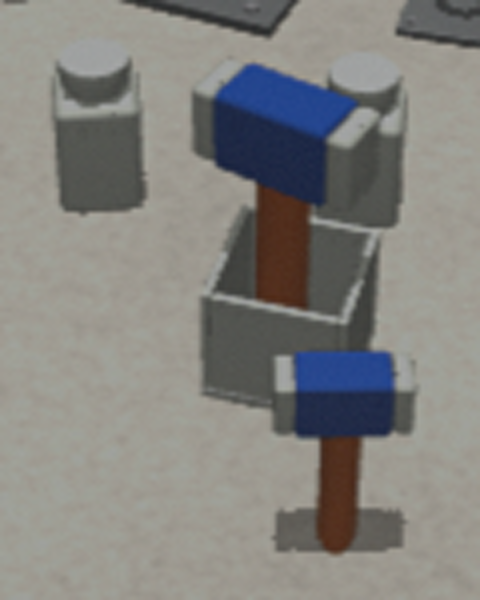

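```bash
cat > h.py <<'E'
import numpy as np, cv2
from rig import manip, imaging
def ray(n,u,v):
    m=imaging.camera_model(n);R=m["R"];t=m["t"]
    return -R.T@t, R.T@np.array([(u-m["cx"])/m["fx"],(v-m["cy"])/m["fy"],1.])
def onz(n,u,v,z):
    c,d=ray(n,u,v); return c+d*(z-c[2])/d[2]
def proj(n,X):
    m=imaging.camera_model(n);p=m["R"]@np.array(X)+m["t"]; return np.array([m["fx"]*p[0]/p[2]+m["cx"],m["fy"]*p[1]/p[2]+m["cy"]])
def tri(u1,u2):
    c1,d1=ray("side",*u1);c2,d2=ray("top",*u2)
    A=np.stack([d1,-d2],1);s=np.linalg.lstsq(A,c2-c1,rcond=None)[0]
    p,q=c1+s[0]*d1,c2+s[1]*d2; return (p+q)/2,np.linalg.norm(p-q)
E
python3 - <<'E'
from h import *
np.set_printoptions(precision=1,suppress=True)
P=lambda x,y:(185+x/5-.4,165+y/5-.4)
# blue top-face corners in top
for q in [(350,105),(430,150),(355,282),(278,240),(365,75),(440,118),(335,312),(262,270)]: print("head",onz("top",*P(*q),171)[:2])
for q in [(480,165),(465,335),(345,310)]: print("jar rim",onz("top",*P(*q),70)[:2])
print("handle in top", onz("top",*P(408,232),60)[:2])
S=lambda x,y:(255+x/4-.4,185+y/4-.4)
for q in [(245,65),(355,103),(327,137),(217,97),(232,57),(378,113),(193,88)]: print("head side",onz("side",*S(*q),171)[:2])
print("tri blue TL/BR",tri(S(245,65),P(350,105)),tri(S(355,103),P(430,150)),tri(S(327,137),P(355,282)),tri(S(217,97),P(278,240)))
for q in [(207,295),(345,320),(378,230),(248,210)]: print("jar rim side",onz("side",*S(*q),70)[:2])
print("handle side at rim", [onz("side",*S(*q),70)[:2] for q in [(257,300),(308,300)]])
H=lambda x,y:(390+x/5-.4,140+y/5-.4)
K=lambda x,y:(275+(x-450)/5-.4,120+y/5-.4)
for q in [(112,60),(350,140),(280,375),(35,295)]: print("plate",onz("top",*H(*q),10)[:2])
for q in [(500,310),(688,355),(765,265),(590,220)]: print("plate side",onz("side",*K(*q),10)[:2])
a=onz("top",*H(283,118),140);b=onz("top",*H(255,212),140);print("slots",a,b,np.arctan2(*(a-b)[1::-1]))
for q in [(195,165),(330,165),(255,90),(250,240)]: print("ring",onz("top",*H(*q),140)[:2])
for q in [(574,80),(690,80)]: print("ring side",onz("side",*K(*q),140)[:2])
for u in [(322,224),(322,154)]: print("bottle",onz("top",*u,97))
E
```

```text
head [538.7 127. ]
head [521.7  94.9]
head [469.5 121.8]
head [485.  152.5]
head [550.8 121.7]
head [534.5  91.5]
head [457.7 129. ]
head [473.2 158.2]
jar rim [528.9  87.4]
jar rim [454.4  91. ]
jar rim [463.9 143.7]
handle in top [499.6 119.3]
head side [527.6 105.7]
head side [471.7 131.2]
head side [483.  159.7]
head side [537.8 134.1]
head side [534.8  99.5]
head side [460.4 138. ]
head side [550.3 128. ]
tri blue TL/BR (array([531. , 124.3, 184.8]), np.float64(11.145125839038947)) (array([498.3,  98.7, 151.7]), np.float64(51.55914240388895)) (array([478. , 126.5, 145.5]), np.float64(13.56535052788196)) (array([509.8, 152.1, 182.7]), np.float64(51.33625640728462))
jar rim side [539.8 163.1]
jar rim side [470.2 173.2]
jar rim side [457.6 103.1]
jar rim side [526.9  94.8]
handle side at rim [array([514.6, 163.9]), array([489.4, 161. ])]
plate [ 653.5 -211.6]
plate [ 617.7 -322.7]
plate [ 506.3 -288.9]
plate [ 540.8 -175.9]
plate side [ 651.2 -209.2]
plate side [ 542. -176.]
plate side [ 507.3 -275.7]
plate side [ 615.2 -315.4]
slots [ 598.9 -255.1  140. ] [ 560.  -243.4  140. ] -0.2910371825085072
ring [ 578.7 -219.4]
ring [ 580.  -273.8]
ring [ 610.3 -243.9]
ring [ 548.5 -241.3]
ring side [ 611.3 -239. ]
ring side [ 549.5 -246.5]
bottle [471.7  -5.5  97. ]
bottle [622.3  -1.4  97. ]
```

Run:
```python
from h import *
np.set_printoptions(precision=1,suppress=True)
P=lambda x,y:(185+x/5-.4,165+y/5-.4)
S=lambda x,y:(255+x/4-.4,185+y/4-.4)
for s,t in [((245,65),(430,150)),((355,103),(355,282)),((327,137),(278,240)),((217,97),(350,105)),((232,57),(440,118)),((378,113),(335,312))]: print(tri(S(*s),P(*t)))
# precise blue masks
for n in("top","side"):
    f=cv2.imread(f"pics/{n}0.png").astype(int)
    m=((f[:,:,0]-f[:,:,2]>50)).astype(np.uint8)
    x0,x1,y0,y1=(225,290,170,240) if n=="top" else (295,355,195,240)
    mm=np.zeros_like(m);mm[y0:y1,x0:x1]=m[y0:y1,x0:x1]
    c=max(cv2.findContours(mm,0,2)[0],key=cv2.contourArea); print(n,cv2.minAreaRect(c),cv2.approxPolyDP(c,2,True)[:,0].tolist())
    m=((f[:,:,2]-f[:,:,0]>40)).astype(np.uint8);mm=np.zeros_like(m)
    x0,x1,y0,y1=(255,285,195,230) if n=="top" else (305,345,220,275);mm[y0:y1,x0:x1]=m[y0:y1,x0:x1]
    ys,xs=np.nonzero(mm)
    for y in np.unique(ys)[::3]: print(n,"handle",y,xs[ys==y].min(),xs[ys==y].max())
# predicted vertical mallet
for c in [(502,124)]:
  for z in (171,125,70,10): print(z,proj("top",[*c,z]),proj("side",[*c,z]))
```

```text
(array([525.7,  96.1, 163.9]), np.float64(5.969735494263022))
(array([471. , 122.9, 164.9]), np.float64(2.0944211884708155))
(array([484.4, 153.5, 166.5]), np.float64(2.1050094519735594))
(array([539. , 127.8, 166.5]), np.float64(0.7408247361588243))
(array([535.4,  92.3, 166. ]), np.float64(0.4534435618481741))
(array([459.3, 130.1, 165.1]), np.float64(2.5075071129226463))
top ((254.8045196533203, 203.4290771484375), (18.52941131591797, 31.647058486938477), 28.072484970092773) [[254, 187], [240, 213], [256, 220], [269, 194]]
top handle 208 268 269
top handle 211 266 269
top handle 214 265 267
side ((325.8518981933594, 209.9231719970703), (33.08223342895508, 12.411737442016602), 19.29004669189453) [[309, 208], [333, 219], [343, 211], [319, 201]]
side handle 232 320 321
side handle 235 320 329
side handle 238 320 331
side handle 241 320 331
side handle 244 320 331
side handle 247 320 330
side handle 250 320 330
side handle 253 320 330
side handle 256 320 330
side handle 259 320 330
171 [255.3 204.3] [327.9 207.1]
125 [259.2 206.8] [327.5 225.9]
70 [263.4 209.4] [327. 247.]
10 [267.4 211.9] [326.5 268.4]
```

Confirmed by the crops: the larger mallet (head about 90 mm long, in the square jar) and the larger holder (120 mm plate). The ring's slots show in the top crop at (283,118) and (255,212), about -0.29 rad. I'll turn in place first to keep joint 6 in range, then traverse.

```bash
python3 -m handwheel '[[[0,0,0],[0,0,-0.123]],[[0,0,0],[0,0,-0.123]],[[0,0,0],[0,0,-0.123]],[[0,0,0],[0,0,-0.123]],[[0,0,0],[0,0,-0.123]],[[0,0,0],[0,0,-0.123]],[[0,0,0],[0,0,-0.123]],[[0,0,0],[0,0,-0.123]],[[0,0,0],[0,0,-0.123]],[[0,0,0],[0,0,-0.123]]]' 0.085
python3 -m handwheel '[[[0,0,0],[0,0,-0.123]],[[0,0,0],[0,0,-0.123]],[[0,0,0],[0,0,-0.123]],[[0,0,0],[0,0,-0.123]],[[0,0,0],[0,0,-0.123]],[[0,0,0],[0,0,-0.123]],[[0,0,0],[0,0,-0.123]],[[0,0,0],[0,0,-0.123]],[[0,0,0],[0,0,-0.123]],[[0,0,0],[0,0,-0.123]]]'
python3 -m handwheel '[[[-0.003,0.038,0],[0,0,0]],[[-0.003,0.038,0],[0,0,0]],[[-0.003,0.038,0],[0,0,0]],[[-0.003,0.038,0],[0,0,0]],[[-0.003,0.038,0],[0,0,0]],[[-0.003,0.038,0],[0,0,0]],[[-0.003,0.038,0],[0,0,0]],[[-0.003,0.038,0],[0,0,0]],[[-0.003,0.038,0],[0,0,0]],[[-0.003,0.038,0],[0,0,0]]]'
```

```text
clock: 0.93
tcp_pos: [123.1, -535.8, 230.9]
eef_rot: [0.745, 0.668, 0.0, -0.0]
ft_force: [-0.0, -0.5, 0.4]
opening: 84.8
clock: 1.77
tcp_pos: [123.1, -535.9, 230.9]
eef_rot: [0.223, 0.975, 0.0, -0.0]
ft_force: [-0.8, 0.3, 0.1]
opening: 84.9
clock: 2.6
tcp_pos: [317.6, -206.3, 231.3]
eef_rot: [0.226, 0.974, -0.0, 0.0]
ft_force: [1.1, -0.7, 0.1]
opening: 85.3
```

```bash
python3 -m handwheel '[[[-0.002,0.038,0],[0,0,0]],[[-0.002,0.038,0],[0,0,0]],[[-0.002,0.038,0],[0,0,0]],[[-0.002,0.038,0],[0,0,0]],[[-0.002,0.038,0],[0,0,0]],[[-0.002,0.038,0],[0,0,0]],[[-0.002,0.038,0],[0,0,0]],[[-0.002,0.038,0],[0,0,0]],[[-0.003,0.038,0],[0,0,0]],[[-0.003,0.038,0],[0,0,0]]]'
python3 -m handwheel '[[[0,0,0],[0,0,0]],[[0,0,0],[0,0,0]]]'
python3 - <<'E'
from h import *
for n in("top","side"):
    f=imaging.grab_frame(n); cv2.imwrite(f"pics/{n}1.png",f[:,:,::-1])
t=cv2.imread("pics/top1.png");s=cv2.imread("pics/side1.png")
cv2.imwrite("pics/c4.png",np.hstack([cv2.resize(t[150:270,200:320],(400,400),interpolation=2),cv2.resize(s[140:280,260:400],(400,400),interpolation=2)]))
E
```

```text
clock: 3.43
tcp_pos: [504.7, 125.6, 231.1]
eef_rot: [0.226, 0.974, -0.0, -0.0]
ft_force: [1.2, -1.0, 0.8]
opening: 85.1
clock: 3.6
tcp_pos: [504.5, 125.1, 230.3]
eef_rot: [0.224, 0.975, -0.0, -0.001]
ft_force: [-0.2, -0.2, 0.4]
opening: 85.2
```

View pics/c4.png

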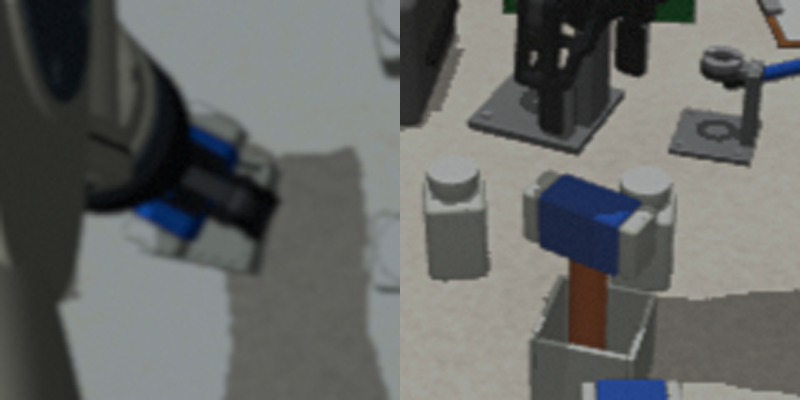

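The gripper straddles the head, jaws across its flat sides. I'll go partway down and check.

```bash
python3 -m handwheel '[[[0,0,0.015],[0,0,0]],[[0,0,0.015],[0,0,0]],[[0,0,0.015],[0,0,0]],[[0,0,0],[0,0,0]]]'
python3 - <<'E'
from h import *
for n in("top","side"):
    f=imaging.grab_frame(n); cv2.imwrite(f"pics/{n}2.png",f[:,:,::-1])
t=cv2.imread("pics/top2.png");s=cv2.imread("pics/side2.png")
cv2.imwrite("pics/c5.png",np.hstack([cv2.resize(t[160:250,220:310],(400,400),interpolation=2),cv2.resize(s[150:270,270:390],(400,400),interpolation=2)]))
E
```

```text
clock: 4.03
tcp_pos: [502.6, 122.0, 184.2]
eef_rot: [0.227, 0.974, -0.001, -0.002]
ft_force: [0.1, -0.7, -0.8]
opening: 85.4
```

View pics/c5.png

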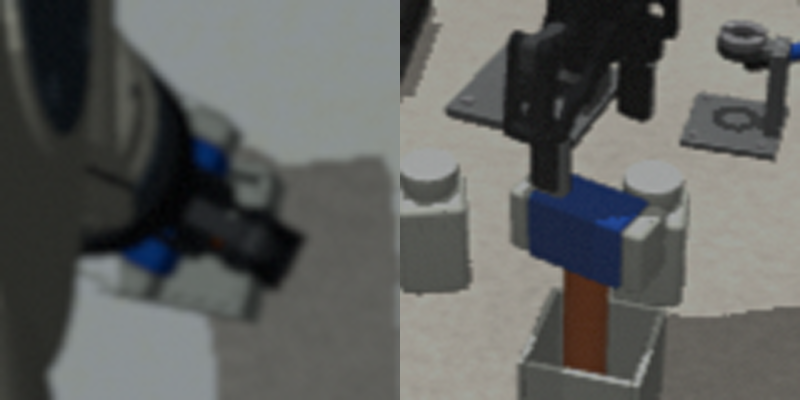

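```bash
python3 -m handwheel '[[[0,0,0],[0,0,0]]]';python3 -m handwheel '[[[0,0,0],[0,0,0]]]'
python3 - <<'E'
from h import *
s=manip.read_state();print(s["tcp_pos"],s["eef_rot"],s["joint_pos"])
# near-finger tip centre predicted
for sgn in(1,-1):
  for z in(184,197): 
    X=np.array([503,122.5,z])+sgn*42*np.array([.44,.898,0]);print(sgn,z,proj("side",X),proj("top",X))
E
```

```text
clock: 4.22
tcp_pos: [504.6, 122.8, 187.4]
eef_rot: [0.226, 0.974, 0.0, 0.001]
ft_force: [-0.1, 0.5, 1.3]
opening: 84.8
clock: 4.3
tcp_pos: [504.7, 123.1, 187.4]
eef_rot: [0.226, 0.974, 0.0, 0.001]
ft_force: [0.4, 0.3, -0.1]
opening: 85.3
[504.7176836  123.09002338 187.43013117] [2.26260914e-01 9.74066366e-01 2.38276049e-04 8.10085805e-04] [ 7.76051576e-02  2.22800660e-01 -1.39842017e-01  1.20646518e+00
 -3.33913609e-05  5.34079947e-01]
1 184 [315.79022062 211.95148545] [235.7734917  193.00250604]
1 197 [315.80976761 206.2231115 ] [234.2405617  192.05593971]
-1 184 [338.60055511 190.96885975] [274.10814855 213.15453973]
-1 197 [338.81212836 185.45666281] [273.19772076 212.53409432]
```

Finger tips appear where the calibration predicts (near tip about side (315,207)). Descending and closing.

```bash
python3 -m handwheel '[[[0,0,0.014],[0,0,0]],[[0,0,0.014],[0,0,0]],[[0,0,0.014],[0,0,0]],[[0,0,0],[0,0,0]]]'; python3 -m handwheel '[[[0,0,0.007],[0,0,0]],[[0,0,0.006],[0,0,0]],[[0,0,0],[0,0,0]],[[0,0,0],[0,0,0]]]'
```

```text
clock: 4.63
tcp_pos: [503.5, 123.3, 142.8]
eef_rot: [0.226, 0.974, -0.0, -0.001]
ft_force: [-1.4, 0.3, -1.0]
opening: 85.0
clock: 4.97
tcp_pos: [504.4, 123.5, 131.5]
eef_rot: [0.226, 0.974, 0.0, 0.0]
ft_force: [-1.0, -0.8, -0.0]
opening: 85.2
```

```bash
python3 -m handwheel '[[[0,0,0],[0,0,0]],[[0,0,0],[0,0,0]],[[0,0,0],[0,0,0]],[[0,0,0],[0,0,0]],[[0,0,0],[0,0,0]],[[0,0,0],[0,0,0]],[[0,0,0],[0,0,0]],[[0,0,0],[0,0,0]],[[0,0,0],[0,0,0]],[[0,0,0],[0,0,0]]]' 0.03
python3 - <<'E'
from h import *
for n in("top","side"):
    f=imaging.grab_frame(n); cv2.imwrite(f"pics/{n}3.png",f[:,:,::-1])
t=cv2.imread("pics/top3.png");s=cv2.imread("pics/side3.png")
cv2.imwrite("pics/c6.png",np.hstack([cv2.resize(t[160:250,220:310],(400,400),interpolation=2),cv2.resize(s[170:290,270:390],(400,400),interpolation=2)]))
s=manip.read_state();print(s["ft_force"],s["wrist_torque"],s["tcp_pos"])
E
```

```text
clock: 5.8
tcp_pos: [504.7, 123.5, 131.7]
eef_rot: [0.226, 0.974, 0.0, 0.001]
ft_force: [1.8, 0.7, 4.5]
opening: 35.2
[0.3099503  1.00494858 5.55403194] [ 0.17038575 -0.17274132 -0.04087947] [504.72037871 123.54562959 131.70663405]
```

View pics/c6.png

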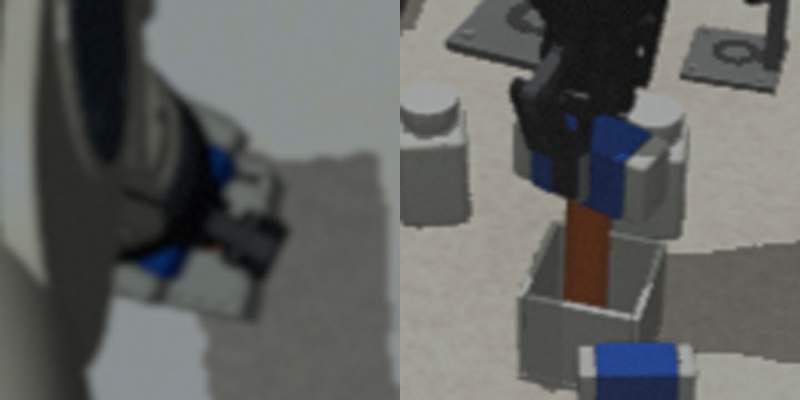

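Gripped (opening 35.2 mm); the head is square between the pads. Lifting straight up.

```bash
python3 -m handwheel '[[[0,0,-0.005],[0,0,0]],[[0,0,-0.01],[0,0,0]],[[0,0,-0.01],[0,0,0]],[[0,0,-0.01],[0,0,0]]]'; python3 -m handwheel '[[[0,0,-0.015],[0,0,0]],[[0,0,-0.02],[0,0,0]],[[0,0,-0.02],[0,0,0]],[[0,0,-0.02],[0,0,0]],[[0,0,-0.02],[0,0,0]],[[0,0,-0.02],[0,0,0]],[[0,0,-0.018],[0,0,0]],[[0,0,0],[0,0,0]],[[0,0,0],[0,0,0]],[[0,0,0],[0,0,0]]]'
python3 - <<'E'
from h import *
for n in("top","side"):
    f=imaging.grab_frame(n); cv2.imwrite(f"pics/{n}4.png",f[:,:,::-1])
s=cv2.imread("pics/side4.png")
cv2.imwrite("pics/c7.png",cv2.resize(s[90:290,230:430],(600,600),interpolation=2))
s=manip.read_state();print(s["ft_force"],s["wrist_torque"],s["tcp_pos"],s["joint_pos"])
E
```

```text
clock: 6.23
tcp_pos: [504.2, 123.5, 167.2]
eef_rot: [0.226, 0.974, -0.0, -0.0]
ft_force: [0.3, 0.0, -3.2]
opening: 35.7
clock: 7.07
tcp_pos: [504.0, 123.4, 298.5]
eef_rot: [0.226, 0.974, -0.0, -0.001]
ft_force: [0.3, -0.5, -3.7]
opening: 35.3
[-0.23738689  0.69499108 -2.90912623] [0.00782781 0.01708261 0.00885808] [503.89179812 123.41390349 298.11064435] [ 7.83460485e-02  1.95306064e-01  1.05412495e-01  1.48290395e+00
 -7.54488297e-06  5.34186684e-01]
```

View pics/c7.png

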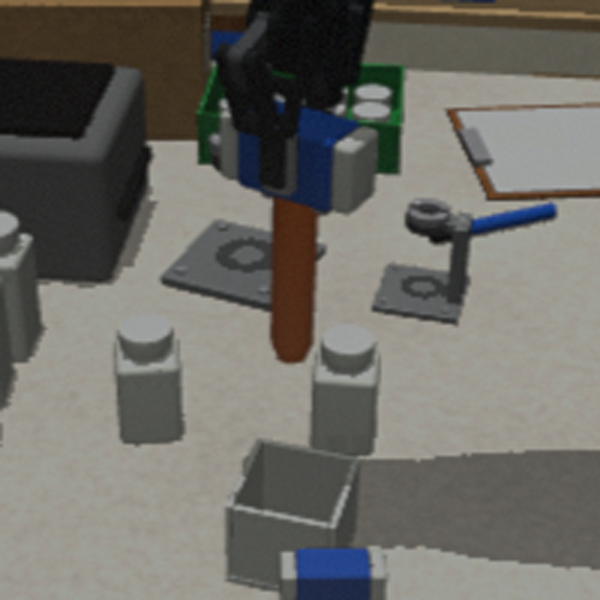

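The mallet is out of the jar, vertical, with about 3 N of weight showing. Next I'll measure the handle axis relative to the TCP from the orange edges.

```bash
cat > ax.py <<'E'
from h import *
from scipy.spatial.transform import Rotation as Ro
def axis(img,tcp,q,z0,z1):
    """side-view handle centre line vs predicted TCP axis -> offset along tool x (mm) at several z (grip tool y offset=0)"""
    f=img.astype(int); m=(f[:,:,2]-f[:,:,0]>35)&(f[:,:,2]>60)
    xt=Ro.from_quat(q).as_matrix()[:,0]
    for z in np.linspace(z0,z1,6):
        X=np.array([tcp[0],tcp[1],z]);u,v=proj("side",X);r=int(round(v))
        xs=np.nonzero(m[r,int(u)-15:int(u)+16])[0]+int(u)-15
        if len(xs)<5: print(z,"none");continue
        g=f[r,:,2]-f[r,:,0]
        # subpixel edges at half level
        lv=np.median(g[xs])/2;a,b=xs[0],xs[-1]
        while g[a-1]>lv:a-=1
        while g[a]<=lv:a+=1
        while g[b+1]>lv:b+=1
        while g[b]<=lv:b-=1
        l=a-(g[a]-lv)/(g[a]-g[a-1]);h=b+(g[b]-lv)/(g[b]-g[b+1])
        du=proj("side",X+xt)[0]-u
        print(round(z),"mid %.1f pred %.1f width %.1f off_toolx %.1f"%((l+h)/2,u,h-l,((l+h)/2-u)/du))
E
python3 - <<'E'
from ax import *
s=manip.read_state()
print("side offset check"); axis(cv2.imread("pics/side4.png"),s["tcp_pos"],s["eef_rot"],190,280)
E
```

```text
side offset check
190 mid 326.7 pred 327.1 width 14.0 off_toolx -1.0
208 mid 327.0 pred 327.3 width 14.2 off_toolx -0.6
226 mid 327.6 pred 327.5 width 14.3 off_toolx 0.2
244 mid 327.7 pred 327.7 width 14.7 off_toolx 0.1
262 mid 328.0 pred 327.8 width 14.6 off_toolx 0.3
280 mid 323.8 pred 328.0 width 6.0 off_toolx -8.7
```

Run:
```python
import cv2,numpy as np
t=cv2.imread("pics/top0.png"); s=cv2.imread("pics/side0.png")
b=cv2.resize(t[155:205,415:465],(400,400),interpolation=cv2.INTER_LANCZOS4)
c=cv2.resize(s[125:165,295:335],(400,400),interpolation=cv2.INTER_LANCZOS4)
b=cv2.convertScaleAbs(b,alpha=1.6);c=cv2.convertScaleAbs(c,alpha=1.6)
cv2.imwrite("pics/c8.png",np.hstack([b,c]))
```

```text
(no output)
```

View pics/c8.png

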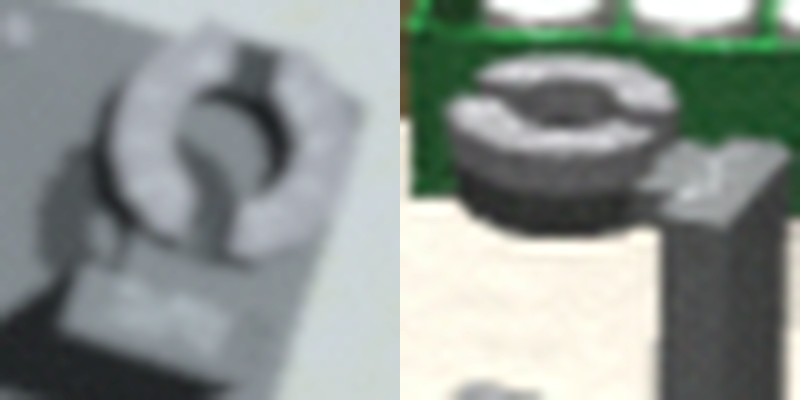

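Run:
```python
from h import *
np.set_printoptions(precision=1,suppress=True)
for n,(x0,y0,w) in {"top":(415,155,50),"side":(295,125,40)}.items():
    f=cv2.cvtColor(cv2.imread(f"pics/{n}0.png"),6); b=cv2.imread(f"pics/{n}0.png").astype(int)
    k=8; c=cv2.resize(f[y0:y0+w,x0:x0+w],None,fx=k,fy=k,interpolation=cv2.INTER_CUBIC)
    for z,r in ((140,30),):
        # predicted ring outlines for candidate centre
        for cen in ((579.4,-247.5),):
            th=np.linspace(0,2*np.pi,60)
            o=np.array([proj(n,[cen[0]+30*np.cos(a),cen[1]+30*np.sin(a),140]) for a in th])
            i=np.array([proj(n,[cen[0]+15.5*np.cos(a),cen[1]+15.5*np.sin(a),140]) for a in th])
            print(n,"outer px",o.min(0),o.max(0),"bore",i.min(0),i.max(0))
    im=cv2.cvtColor(cv2.convertScaleAbs(c,alpha=1.6),8)
    for e in(o,i): cv2.polylines(im,[np.int32(((e-[x0,y0])+.5)*k)],True,(0,0,255),1)
    cv2.imwrite(f"pics/ring_{n}.png",im)
a=cv2.imread("pics/ring_top.png");b=cv2.imread("pics/ring_side.png")
cv2.imwrite("pics/c9.png",np.hstack([a,cv2.resize(b,(400,400))]))
```

```text
top outer px [427.6 158.1] [457.4 187.2] bore [434.8 165.1] [450.2 180.1]
side outer px [300.4 130. ] [322.7 139.9] bore [305.8 132.3] [317.3 137.4]
```

View pics/c9.png

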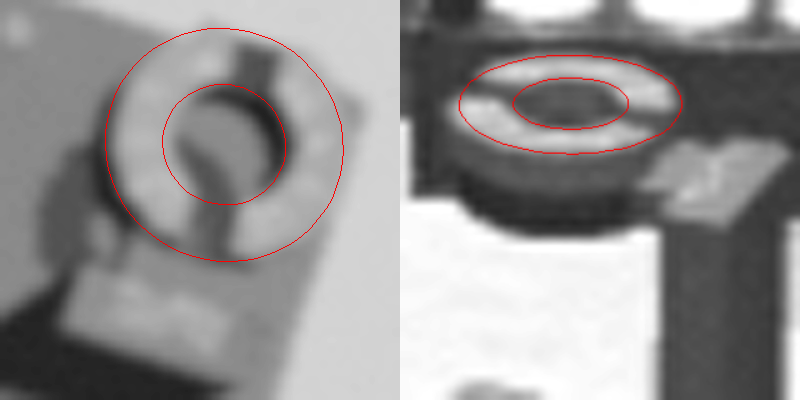

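Run:
```python
from h import *
np.set_printoptions(precision=1,suppress=True)
T=lambda x,y:onz("top",415+x/8-.5,155+y/8-.5,140)
S=lambda x,y:onz("side",295+(x-400)/10-.5,125+y/10-.5,140)
a,b=T(257,65),T(212,215); print(a,b,(a+b)/2,np.arctan2(*(a-b)[1::-1]))
a,b=S(480,88),S(655,121); print(a,b,(a+b)/2,np.arctan2(*(a-b)[1::-1]))
P=[onz("top",390+x/5-.4,140+y/5-.4,10) for x,y in[(112,60),(350,140),(280,375),(35,295)]]
for i,j in((2,1),(3,0)): print("plate x dir",np.arctan2(*(P[j]-P[i])[1::-1]))
d=np.array([580.3,-249.5,0])-manip.read_state()["tcp_pos"]
q=manip.read_state()["eef_rot"]
from scipy.spatial.transform import Rotation as R
print(R.from_quat(q).as_matrix().T@d)
```

```text
[ 600.1 -256.   140. ] [ 561.2 -244.3  140. ] [ 580.7 -250.1  140. ] -0.2929815170767974
[ 605.  -253.8  140. ] [ 555.8 -239.7  140. ] [ 580.4 -246.8  140. ] -0.2803415911289533
plate x dir -0.2949040718660857
plate x dir -0.3072746704623883
[-233.3 -300.9  298. ]
```

```bash
python3 -m handwheel '[[[-0.015,-0.02,0],[0,0,0]],[[-0.0235,-0.03,0],[0,0,0]],[[-0.0235,-0.03,0],[0,0,0]],[[-0.0235,-0.03,0],[0,0,0]],[[-0.0235,-0.03,0],[0,0,0]],[[-0.0235,-0.03,0],[0,0,0]],[[-0.0235,-0.03,0],[0,0,0]],[[-0.0235,-0.03,0],[0,0,0]],[[-0.0235,-0.03,0],[0,0,0]],[[-0.0235,-0.03,0],[0,0,0]]]'; python3 -m handwheel '[[[-0.0068,-0.0109,0],[0,0,0]],[[0,0,0],[0,0,0]],[[0,0,0],[0,0,0]],[[0,0,0],[0,0,0]],[[0,0,0],[0,0,0]]]'
python3 - <<'E'
from ax import *
for n in("top","side"):
    f=imaging.grab_frame(n); cv2.imwrite(f"pics/{n}5.png",f[:,:,::-1])
s=cv2.imread("pics/side5.png");t=cv2.imread("pics/top5.png")
cv2.imwrite("pics/c10.png",np.hstack([cv2.resize(s[20:190,225:395],(400,400),interpolation=2),cv2.resize(t[110:230,380:500],(400,400),interpolation=2)]))
st=manip.read_state();print(st["tcp_pos"],st["eef_rot"],st["ft_force"],st["joint_pos"])
axis(s,st["tcp_pos"],st["eef_rot"],180,270)
E
```

```text
clock: 8.0
tcp_pos: [579.9, -238.5, 298.2]
eef_rot: [0.226, 0.974, 0.0, -0.001]
ft_force: [0.9, 0.3, -1.6]
opening: 35.1
clock: 8.42
tcp_pos: [581.3, -248.1, 299.4]
eef_rot: [0.225, 0.974, 0.0, -0.0]
ft_force: [-0.3, -0.4, -1.0]
opening: 35.3
[ 581.38416764 -248.08046462  299.70220856] [ 2.25190495e-01  9.74314733e-01 -1.31338207e-05  2.05275745e-04] [ 0.32120468  0.66106892 -3.0255976 ] [-5.36008220e-01  4.00936883e-01  4.03355982e-01  1.57281632e+00
  9.97756580e-05 -8.17310935e-02]
180 mid 310.5 pred 310.8 width 9.5 off_toolx -0.9
198 mid 310.4 pred 310.8 width 10.3 off_toolx -1.2
216 mid 310.5 pred 310.8 width 9.7 off_toolx -0.8
234 mid 310.6 pred 310.8 width 9.5 off_toolx -0.6
252 mid 311.0 pred 310.7 width 14.0 off_toolx 0.8
270 mid 274.5 pred 310.7 width 151.2 off_toolx -109.2
```

View pics/c10.png

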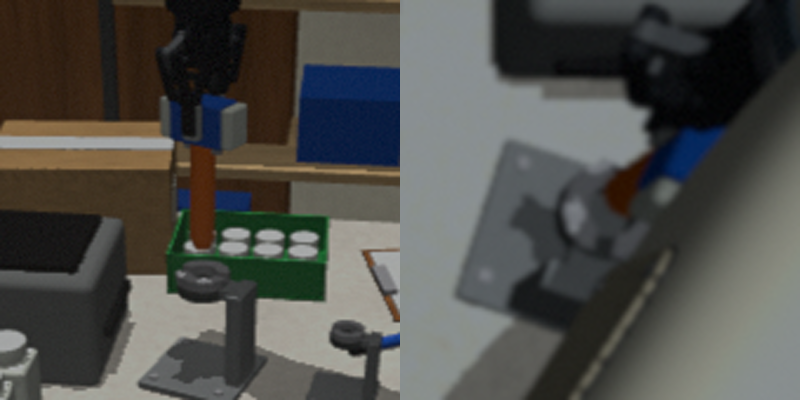

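Handle column (310.5) is over the ring centre column (310.7) in the side view. I'll make a small depth correction and start lowering, watching the force.

```bash
python3 -m handwheel '[[[0,-0.0014,0],[0,0,0]],[[0,0,0.008],[0,0,0]],[[0,0,0.008],[0,0,0]],[[0,0,0.006],[0,0,0]],[[0,0,0],[0,0,0]],[[0,0,0],[0,0,0]]]'
python3 - <<'E'
from ax import *
for n in("top","side"):
    f=imaging.grab_frame(n); cv2.imwrite(f"pics/{n}6.png",f[:,:,::-1])
s=cv2.imread("pics/side6.png");t=cv2.imread("pics/top6.png")
cv2.imwrite("pics/c11.png",cv2.convertScaleAbs(np.hstack([cv2.resize(s[80:160,275:355],(400,400),interpolation=2),cv2.resize(t[150:200,410:460],(400,400),interpolation=2)]),alpha=1.6))
st=manip.read_state();print(st["tcp_pos"],st["ft_force"])
E
```

```text
clock: 9.02
tcp_pos: [580.5, -250.5, 276.6]
eef_rot: [0.226, 0.974, 0.0, -0.001]
ft_force: [0.3, -0.8, -2.8]
opening: 35.6
[ 580.80106009 -250.71981219  277.37921924] [-0.91395881 -0.16368423 -2.2779907 ]
```

View pics/c11.png

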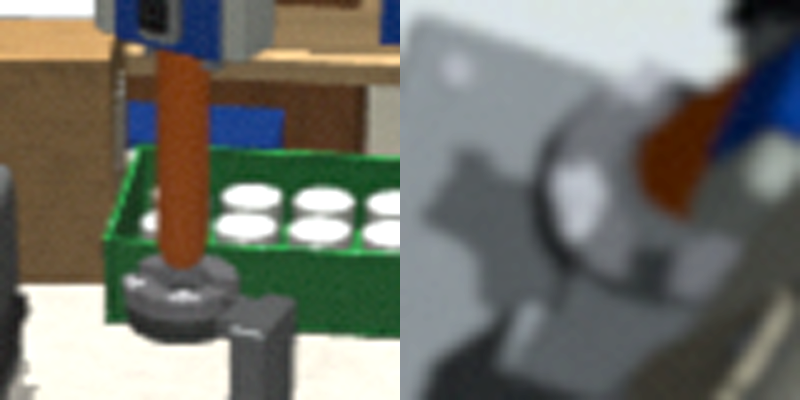

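```bash
python3 -m handwheel '[[[0,0,0.003],[0,0,0]],[[0,0,0.003],[0,0,0]],[[0,0,0.003],[0,0,0]],[[0,0,0],[0,0,0]]]';python3 -m handwheel '[[[0,0,0.003],[0,0,0]],[[0,0,0.003],[0,0,0]],[[0,0,0],[0,0,0]]]';python3 -m handwheel '[[[0,0,0.003],[0,0,0]],[[0,0,0],[0,0,0]]]'
```

```text
clock: 9.45
tcp_pos: [580.6, -250.6, 267.5]
eef_rot: [0.226, 0.974, 0.0, -0.001]
ft_force: [0.8, 1.1, -2.9]
opening: 35.5
clock: 9.7
tcp_pos: [580.6, -250.6, 261.6]
eef_rot: [0.226, 0.974, 0.0, -0.0]
ft_force: [0.0, -0.1, -3.1]
opening: 35.4
clock: 9.87
tcp_pos: [580.7, -250.6, 258.7]
eef_rot: [0.226, 0.974, 0.0, -0.0]
ft_force: [-1.1, 0.3, -2.7]
opening: 35.4
```

```bash
python3 -m handwheel '[[[0,0,0.002],[0,0,0]],[[0,0,0],[0,0,0]]]';python3 -m handwheel '[[[0,0,0.002],[0,0,0]],[[0,0,0],[0,0,0]]]';python3 -m handwheel '[[[0,0,0.002],[0,0,0]],[[0,0,0],[0,0,0]]]'; python3 -m handwheel '[[[0,0,0.002],[0,0,0]],[[0,0,0],[0,0,0]]]'; python3 -c "
from rig import manip
s=manip.read_state();print(s['ft_force'],s['wrist_torque'])"
```

```text
clock: 10.03
tcp_pos: [580.7, -250.6, 257.0]
eef_rot: [0.226, 0.974, 0.0, -0.0]
ft_force: [0.9, 0.5, -3.8]
opening: 35.6
clock: 10.2
tcp_pos: [580.7, -250.7, 255.0]
eef_rot: [0.226, 0.974, 0.0, -0.0]
ft_force: [-0.1, -0.2, -2.9]
opening: 35.3
clock: 10.37
tcp_pos: [580.8, -250.8, 253.0]
eef_rot: [0.226, 0.974, -0.0, 0.0]
ft_force: [0.3, 0.3, -2.9]
opening: 35.3
clock: 10.53
tcp_pos: [580.8, -250.8, 251.0]
eef_rot: [0.226, 0.974, -0.0, -0.0]
ft_force: [1.1, -0.5, -2.3]
opening: 35.3
[ 1.08589967 -0.51840317 -2.25235653] [-0.38897502 -0.22580089  0.01082225]
```

```bash
cat > st.py <<'E'
from rig import manip
import numpy as np
s=manip.read_state();np.set_printoptions(precision=2,suppress=True)
print("F",s['ft_force'],"M",s['wrist_torque'],"p",s['tcp_pos'],"op",round(s['opening'],1),"yaw",round(float(2*np.arctan2(s['eef_rot'][1],s['eef_rot'][0])-np.pi),4),"t",s['clock'])
E
python3 -m handwheel '[[[0,0,0.0],[0,0,0]]]' >/dev/null; python3 st.py; python3 -m handwheel '[[[0,0,0.0],[0,0,0]]]'>/dev/null; python3 st.py
```

```text
F [ 0.72 -1.   -3.96] M [-0.49 -0.15 -0.02] p [ 580.78 -250.76  251.15] op 35.5 yaw -0.4559 t 10.6167
F [ 0.14 -2.05 -4.44] M [-0.44 -0.17  0.04] p [ 580.79 -250.75  251.23] op 35.5 yaw -0.4558 t 10.7
```

A light side load (about 1.5 N towards -y): I'll shift about 1 mm that way.

```bash
python3 -m handwheel '[[[-0.0007,-0.0007,0],[0,0,0]],[[0,0,0],[0,0,0]],[[0,0,0],[0,0,0]]]'>/dev/null; python3 st.py; python3 -m handwheel '[[[0,0,0.002],[0,0,0]],[[0,0,0],[0,0,0]]]'>/dev/null; python3 st.py;  python3 -m handwheel '[[[0,0,0.002],[0,0,0]],[[0,0,0],[0,0,0]]]'>/dev/null; python3 st.py
```

```text
F [-0.04  0.64 -3.47] M [0.   0.01 0.03] p [ 581.04 -251.45  251.24] op 35.5 yaw -0.4558 t 10.95
F [ 0.01  0.32 -1.84] M [-0.06  0.06  0.  ] p [ 581.01 -251.44  248.88] op 35.6 yaw -0.4557 t 11.1167
F [ 0.85  0.33 -2.69] M [ 0.01 -0.02 -0.04] p [ 581.   -251.45  246.84] op 35.6 yaw -0.4557 t 11.2833
```

```bash
python3 -m handwheel '[[[-0.0004,-0.0004,0.002],[0,0,0]],[[0,0,0.003],[0,0,0]],[[0,0,0.003],[0,0,0]],[[0,0,0],[0,0,0]]]'>/dev/null; python3 st.py; python3 -m handwheel '[[[0,0,0.003],[0,0,0]],[[0,0,0.003],[0,0,0]],[[0,0,0.003],[0,0,0]],[[0,0,0],[0,0,0]]]'>/dev/null; python3 st.py;  python3 -m handwheel '[[[0,0,0.003],[0,0,0]],[[0,0,0.003],[0,0,0]],[[0,0,0.003],[0,0,0]],[[0,0,0],[0,0,0]]]'>/dev/null; python3 st.py
```

```text
F [-0.48 -0.19 -1.71] M [-0.04 -0.04  0.01] p [ 581.06 -252.03  238.4 ] op 35.8 yaw -0.4558 t 11.6167
F [ 0.7   0.21 -3.68] M [0.03 0.04 0.02] p [ 581.05 -251.97  229.49] op 35.6 yaw -0.4558 t 11.95
F [-0.31 -0.49 -2.54] M [ 0.01 -0.   -0.01] p [ 581.09 -252.04  220.5 ] op 35.2 yaw -0.4558 t 12.2833
```

```bash
python3 -m handwheel '[[[0,0,0.003],[0,0,0]],[[0,0,0.003],[0,0,0]],[[0,0,0.003],[0,0,0]],[[0,0,0.003],[0,0,0]],[[0,0,0],[0,0,0]]]'>/dev/null; python3 st.py; python3 -m handwheel '[[[0,0,0.003],[0,0,0]],[[0,0,0.003],[0,0,0]],[[0,0,0.003],[0,0,0]],[[0,0,0.003],[0,0,0]],[[0,0,0],[0,0,0]]]'>/dev/null; python3 st.py;  python3 -m handwheel '[[[0,0,0.003],[0,0,0]],[[0,0,0.003],[0,0,0]],[[0,0,0.003],[0,0,0]],[[0,0,0],[0,0,0]]]'>/dev/null; python3 st.py
```

```text
F [ 0.27  0.45 -3.04] M [-0.   -0.03  0.04] p [ 581.08 -251.97  208.47] op 35.2 yaw -0.4558 t 12.7
F [-0.15 -0.35 -4.21] M [-0.01 -0.03  0.01] p [ 581.07 -251.97  196.46] op 35.0 yaw -0.4558 t 13.1167
F [-0.48  1.03 -3.34] M [ 0.    0.05 -0.05] p [ 581.05 -251.98  187.47] op 35.2 yaw -0.4558 t 13.45
```

```bash
python3 -m handwheel '[[[0,0,0.003],[0,0,0]],[[0,0,0.003],[0,0,0]],[[0,0,0.003],[0,0,0]],[[0,0,0.003],[0,0,0]],[[0,0,0],[0,0,0]]]'>/dev/null; python3 st.py; python3 -m handwheel '[[[0,0,0.002],[0,0,0]],[[0,0,0.002],[0,0,0]],[[0,0,0],[0,0,0]]]'>/dev/null; python3 st.py;  python3 -m handwheel '[[[0,0,0.002],[0,0,0]],[[0,0,0.002],[0,0,0]],[[0,0,0],[0,0,0]]]'>/dev/null; python3 st.py
python3 - <<'E'
from ax import *
for n in("side","top"):
    f=imaging.grab_frame(n); cv2.imwrite(f"pics/{n}7.png",f[:,:,::-1])
s=cv2.imread("pics/side7.png");t=cv2.imread("pics/top7.png")
cv2.imwrite("pics/c12.png",cv2.convertScaleAbs(np.hstack([cv2.resize(s[80:160,275:355],(400,400),interpolation=2),cv2.resize(t[120:220,390:490],(400,400),interpolation=2)]),alpha=1.6))
E
```

```text
F [-0.09  0.17 -3.38] M [-0.03  0.1  -0.03] p [ 581.03 -251.97  175.47] op 35.3 yaw -0.4558 t 13.8667
F [ 0.36 -0.44 -2.25] M [-0.   -0.01 -0.02] p [ 581.15 -252.08  171.87] op 35.3 yaw -0.4558 t 14.1167
F [-0.36  0.48 -3.2 ] M [0.03 0.08 0.03] p [ 581.15 -252.06  167.84] op 35.6 yaw -0.4558 t 14.3667
```

View pics/c12.png

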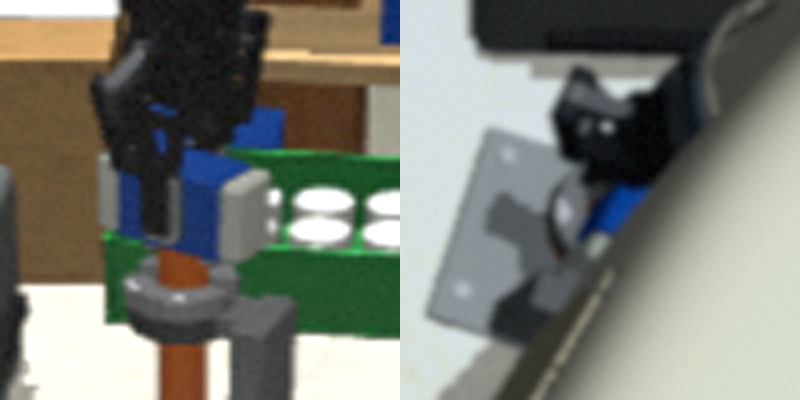

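The handle is through the ring with the head about 20 mm above it. Now 1 mm steps down to feel for pin contact.

```bash
for i in 1 2 3 4; do :; done; python3 -m handwheel '[[[0,0,0.002],[0,0,0]],[[0,0,0.002],[0,0,0]],[[0,0,0],[0,0,0]]]'>/dev/null; python3 st.py; python3 -m handwheel '[[[0,0,0.001],[0,0,0]],[[0,0,0.001],[0,0,0]],[[0,0,0],[0,0,0]]]'>/dev/null; python3 st.py; python3 -m handwheel '[[[0,0,0.001],[0,0,0]],[[0,0,0],[0,0,0]]]'>/dev/null; python3 st.py
```

```text
F [-0.08 -0.3  -2.65] M [-0.01 -0.09 -0.03] p [ 581.12 -252.02  163.78] op 35.5 yaw -0.4558 t 14.7167
F [-0.06  0.26 -3.1 ] M [ 0.01 -0.01  0.  ] p [ 581.22 -252.12  162.08] op 35.5 yaw -0.4558 t 14.9667
F [ 0.82 -0.02 -3.18] M [ 0.02 -0.03  0.  ] p [ 581.26 -252.1   161.16] op 35.4 yaw -0.4558 t 15.1333
```

```bash
python3 -m handwheel '[[[0,0,0.001],[0,0,0]],[[0,0,0],[0,0,0]]]'>/dev/null; python3 st.py; python3 -m handwheel '[[[0,0,0.001],[0,0,0]],[[0,0,0],[0,0,0]]]'>/dev/null; python3 st.py
```

```text
F [-0.36 -0.05 -2.3 ] M [-0.03  0.04  0.04] p [ 581.24 -252.11  160.1 ] op 35.4 yaw -0.4558 t 15.3
F [-0.2  -0.36 -2.9 ] M [-0.03 -0.03 -0.08] p [ 581.24 -252.07  159.11] op 35.2 yaw -0.4558 t 15.4667
```

```bash
python3 -m handwheel '[[[0,0,0.001],[0,0,0]],[[0,0,0],[0,0,0]]]'>/dev/null; python3 st.py; python3 -m handwheel '[[[0,0,0.0005],[0,0,0]],[[0,0,0],[0,0,0]]]'>/dev/null; python3 st.py; python3 -m handwheel '[[[0,0,0.0005],[0,0,0]],[[0,0,0],[0,0,0]]]'>/dev/null; python3 st.py
```

```text
F [-0.79 -0.19 -2.72] M [0.03 0.01 0.02] p [ 581.22 -252.08  158.1 ] op 35.5 yaw -0.4558 t 15.6333
F [ 0.63 -1.14 -2.85] M [ 0.02 -0.01 -0.02] p [ 581.23 -252.08  157.69] op 35.3 yaw -0.4558 t 15.8
F [ 0.26 -0.14 -2.15] M [-0.04 -0.03 -0.03] p [ 581.25 -252.1   157.18] op 35.6 yaw -0.4558 t 15.9667
```

```bash
python3 -m handwheel '[[[0,0,0.0005],[0,0,0]],[[0,0,0],[0,0,0]]]'>/dev/null; python3 st.py; python3 -m handwheel '[[[0,0,0.0005],[0,0,0]],[[0,0,0],[0,0,0]]]'>/dev/null; python3 st.py
```

```text
F [ 0.53  0.16 -2.23] M [-0.02 -0.02 -0.02] p [ 581.32 -252.15  156.74] op 35.0 yaw -0.4558 t 16.1333
F [-0.32  0.21  0.09] M [0.09 0.16 0.01] p [ 581.33 -252.15  156.64] op 35.5 yaw -0.4558 t 16.3
```

Pin on the rim at TCP z = 156.7 (about 3 N pressure), as predicted for 10 mm proud. Now turning under light pressure toward the slot line.

```bash
python3 -m handwheel '[[[0,0,0.0002],[0,0,-0.02]],[[0,0,0],[0,0,-0.02]],[[0,0,0],[0,0,0]]]'>/dev/null; python3 st.py; python3 -m handwheel '[[[0,0,0],[0,0,-0.02]],[[0,0,0],[0,0,0]]]'>/dev/null; python3 st.py; python3 -m handwheel '[[[0,0,0],[0,0,-0.02]],[[0,0,0],[0,0,0]]]'>/dev/null; python3 st.py
```

```text
F [-1.1  -1.39  3.12] M [-0.32  0.14 -0.04] p [ 581.38 -252.42  156.51] op 35.5 yaw -0.414 t 16.55
F [-1.17 -1.23  3.66] M [-0.51  0.23 -0.04] p [ 581.37 -252.5   156.42] op 35.3 yaw -0.3944 t 16.7167
F [-1.22 -2.41  3.78] M [-0.65  0.17 -0.02] p [ 581.39 -252.44  156.35] op 35.4 yaw -0.3744 t 16.8833
```

```bash
python3 -m handwheel '[[[0,0,0],[0,0,-0.02]],[[0,0,0],[0,0,0]]]'>/dev/null; python3 st.py; python3 -m handwheel '[[[0,0,0],[0,0,-0.02]],[[0,0,0],[0,0,0]]]'>/dev/null; python3 st.py
```

```text
F [-1.18 -2.11  4.25] M [-0.57  0.01 -0.07] p [ 581.43 -252.28  156.21] op 35.3 yaw -0.3543 t 17.05
F [-0.76  0.94 -3.1 ] M [ 0.18 -0.07  0.03] p [ 581.31 -251.88  155.85] op 35.1 yaw -0.334 t 17.2167
```

Pressure fell away at yaw -0.334: the pin has reached the slot edge, matching the camera's slot line (about -0.29). Centring and easing down.

```bash
python3 -m handwheel '[[[0,0,0],[0,0,-0.02]],[[0,0,0],[0,0,-0.025]],[[0,0,0],[0,0,0]]]'>/dev/null; python3 st.py; python3 -m handwheel '[[[0,0,0.0007],[0,0,0]],[[0,0,0],[0,0,0]]]'>/dev/null; python3 st.py; python3 -m handwheel '[[[0,0,0.0007],[0,0,0]],[[0,0,0],[0,0,0]]]'>/dev/null; python3 st.py
```

```text
F [ 0.88 -0.02 -3.38] M [-0.01 -0.01  0.06] p [ 581.03 -251.62  155.31] op 35.6 yaw -0.2882 t 17.4667
F [ 1.07 -0.78 -2.9 ] M [-0.02  0.03  0.05] p [ 581.16 -251.89  154.91] op 35.4 yaw -0.2909 t 17.6333
F [ 0.33  0.75 -2.67] M [-0.   -0.06 -0.02] p [ 581.2  -252.03  154.41] op 35.5 yaw -0.2909 t 17.8
```

Free and descending; continuing gently (seat expected near z = 146.7).

```bash
python3 -m handwheel '[[[0,0,0.001],[0,0,0]],[[0,0,0],[0,0,0]]]'>/dev/null; python3 st.py; python3 -m handwheel '[[[0,0,0.001],[0,0,0]],[[0,0,0],[0,0,0]]]'>/dev/null; python3 st.py; python3 -m handwheel '[[[0,0,0.001],[0,0,0]],[[0,0,0],[0,0,0]]]'>/dev/null; python3 st.py; python3 -m handwheel '[[[0,0,0.001],[0,0,0]],[[0,0,0],[0,0,0]]]'>/dev/null; python3 st.py
```

```text
F [ 0.39 -0.5  -3.52] M [0.03 0.03 0.01] p [ 581.2  -252.1   153.47] op 35.3 yaw -0.2909 t 17.9667
F [ 0.53  0.04 -3.73] M [-0.06 -0.02  0.02] p [ 581.22 -252.11  152.5 ] op 35.0 yaw -0.2909 t 18.1333
F [ 0.72 -0.07 -2.55] M [ 0.03 -0.02 -0.01] p [ 581.22 -252.09  151.5 ] op 35.2 yaw -0.2908 t 18.3
F [-0.28  0.2  -2.31] M [-0.03 -0.06 -0.06] p [ 581.23 -252.1   150.5 ] op 35.3 yaw -0.2908 t 18.4667
```

```bash
python3 -m handwheel '[[[0,0,0.001],[0,0,0]],[[0,0,0],[0,0,0]]]'>/dev/null; python3 st.py; python3 -m handwheel '[[[0,0,0.0007],[0,0,0]],[[0,0,0],[0,0,0]]]'>/dev/null; python3 st.py; python3 -m handwheel '[[[0,0,0.0005],[0,0,0]],[[0,0,0],[0,0,0]]]'>/dev/null; python3 st.py
```

```text
F [-0.12 -0.11 -2.85] M [0.05 0.03 0.  ] p [ 581.23 -252.09  149.49] op 35.3 yaw -0.2908 t 18.6333
F [-0.   -0.27 -2.45] M [-0.01  0.01  0.  ] p [ 581.23 -252.07  148.85] op 35.3 yaw -0.2908 t 18.8
F [ 0.38  0.35 -2.83] M [ 0.01 -0.02 -0.01] p [ 581.25 -252.08  148.36] op 35.1 yaw -0.2908 t 18.9667
```

```bash
python3 -m handwheel '[[[0,0,0.0005],[0,0,0]],[[0,0,0],[0,0,0]]]'>/dev/null; python3 st.py; python3 -m handwheel '[[[0,0,0.0005],[0,0,0]],[[0,0,0],[0,0,0]]]'>/dev/null; python3 st.py; python3 -m handwheel '[[[0,0,0.0003],[0,0,0]],[[0,0,0],[0,0,0]]]'>/dev/null; python3 st.py
```

```text
F [-0.67 -0.82 -3.01] M [0.01 0.03 0.03] p [ 581.26 -252.1   147.9 ] op 35.2 yaw -0.2908 t 19.1333
F [ 0.16 -0.13 -2.98] M [-0.   -0.03  0.  ] p [ 581.26 -252.1   147.38] op 35.2 yaw -0.2908 t 19.3
F [-1.08 -0.2  -2.38] M [-0.01 -0.05  0.  ] p [ 581.26 -252.12  147.12] op 35.3 yaw -0.2908 t 19.4667
```

```bash
python3 -m handwheel '[[[0,0,0.0003],[0,0,0]],[[0,0,0],[0,0,0]]]'>/dev/null; python3 st.py; python3 -m handwheel '[[[0,0,0.0003],[0,0,0]],[[0,0,0],[0,0,0]]]'>/dev/null; python3 st.py
```

```text
F [ 0.13  0.6  -1.67] M [0.05 0.04 0.01] p [ 581.29 -252.13  147.  ] op 35.3 yaw -0.2908 t 19.6333
F [-1.85  1.02  1.06] M [ 0.14  0.24 -0.05] p [ 581.3  -252.13  146.96] op 35.2 yaw -0.2908 t 19.8
```

```bash
python3 -m handwheel '[[[0,0,0.0003],[0,0,0]],[[0,0,0],[0,0,0]]]'>/dev/null; python3 st.py
python3 - <<'E'
from ax import *
for n in("side","top"):
    f=imaging.grab_frame(n); cv2.imwrite(f"pics/{n}8.png",f[:,:,::-1])
s=cv2.imread("pics/side8.png")
cv2.imwrite("pics/c13.png",cv2.convertScaleAbs(cv2.resize(s[90:170,275:355],(560,560),interpolation=2),alpha=1.6))
E
```

```text
F [-1.11  1.82  4.56] M [ 0.19  0.45 -0.07] p [ 581.32 -252.12  146.88] op 35.6 yaw -0.2907 t 19.9667
```

View pics/c13.png

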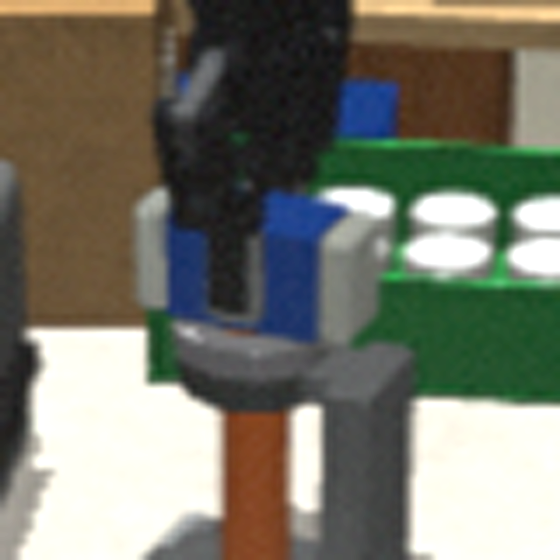

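The head sits on the ring (side crop (245,330)) with light pressure. Releasing.

```bash
python3 -m handwheel '[[[0,0,0],[0,0,0]],[[0,0,0],[0,0,0]],[[0,0,0],[0,0,0]],[[0,0,0],[0,0,0]],[[0,0,0],[0,0,0]]]' 0.06 >/dev/null; python3 st.py; python3 -m handwheel '[[[0,0,0],[0,0,0]],[[0,0,0],[0,0,0]],[[0,0,0],[0,0,0]]]' 0.08 >/dev/null;python3 st.py;  python3 -m handwheel '[[[0,0,-0.004],[0,0,0]],[[0,0,-0.008],[0,0,0]],[[0,0,-0.012],[0,0,0]],[[0,0,-0.015],[0,0,0]],[[0,0,-0.02],[0,0,0]],[[0,0,-0.02],[0,0,0]],[[0,0,-0.02],[0,0,0]],[[0,0,-0.02],[0,0,0]],[[0,0,0],[0,0,0]],[[0,0,0],[0,0,0]]]' >/dev/null; python3 st.py
python3 - <<'E'
from ax import *
for n in("side","top"):
    f=imaging.grab_frame(n); cv2.imwrite(f"pics/{n}9.png",f[:,:,::-1])
s=cv2.imread("pics/side9.png");t=cv2.imread("pics/top9.png")
cv2.imwrite("pics/c14.png",cv2.convertScaleAbs(cv2.resize(s[90:210,255:375],(560,560),interpolation=2),alpha=1.6))
E
```

```text
F [0.73 0.24 0.02] M [-0.    0.   -0.04] p [ 581.3  -252.17  146.13] op 60.0 yaw -0.2909 t 20.4833
F [-0.73  0.11  1.1 ] M [ 0.02 -0.02 -0.03] p [ 581.28 -252.14  146.24] op 79.8 yaw -0.2908 t 20.7333
F [ 0.01 -0.25 -0.58] M [ 0.03 -0.03 -0.02] p [ 581.67 -252.34  266.96] op 80.0 yaw -0.2908 t 21.5667
```

View pics/c14.png

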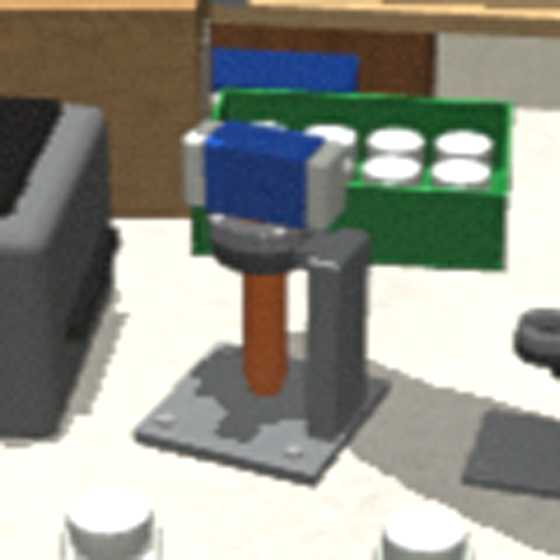

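View pics/side9.png

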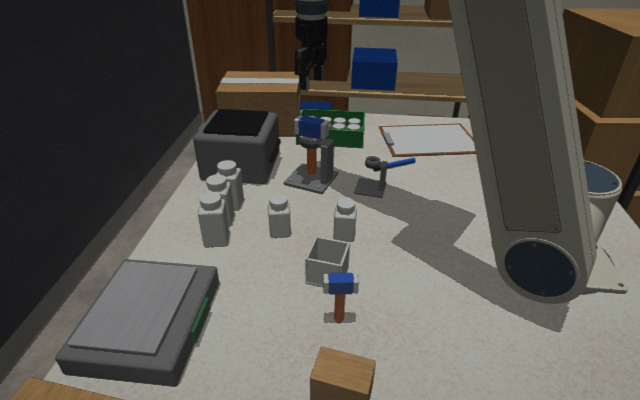

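The mallet hangs in the ring at side (312,135), head level on the rim, gripper clear above; the bottles at (279,216) and (345,219) look unmoved. One numeric check, then hand in.

Run:
```python
from h import *
a=cv2.imread("pics/side0.png").astype(int);b=cv2.imread("pics/side9.png").astype(int)
print("bottle_a side diff",np.abs(a-b)[190:240,265:295].mean(),"bottle_b lower",np.abs(a-b)[222:240,350:357].mean())
# head top-face contour in side view
m=((b[:,:,0]-b[:,:,2])>50).astype(np.uint8);mm=np.zeros_like(m);mm[110:142,293:332]=m[110:142,293:332]
c=max(cv2.findContours(mm,0,2)[0],key=cv2.contourArea);print(cv2.boundingRect(c))
for z in(140,186): 
  x=np.array([.958,-.287,0]);y=np.array([.287,.958,0])
  P=np.array([proj("side",np.array([581,-251.5,z])+i*30*x+j*18*y) for i in(1,-1) for j in(1,-1)]);print(z,P.min(0).round(1),P.max(0).round(1))
from rig import sign_off
sign_off()
```

```text
bottle_a side diff 4.875333333333334 bottle_b lower 3.687830687830688
(299, 116, 25, 9)
140 [298.3 129.6] [324.  138.9]
186 [297.9 114. ] [324.2 122.9]
the job is handed in; nothing more can be done
```

The larger mallet is in the larger tool holder, with its pin in the slots and its head flat on the ring. The job is handed in at about 22 s on the robot's clock.

**What I did:**
- I gripped the head across its flat sides, lifted the mallet out of the jar and lowered it handle-first through the ring. One brush against the ring of about 1–2 N was corrected with a shift of about 1 mm.
- The pin met the rim at tool height 156.7 mm. I turned it with about 6–7 N of pressure, and the pin dropped into the slots at yaw -0.33 rad. I centred it at -0.29 rad, which agrees with the slot line seen in the cameras.
- I eased it down 9.8 mm until the head sat at 146.9 mm with about 7 N of pressure, then opened the gripper and backed off 120 mm.

**Last checks:**
- **Seating:** the side view shows the head level on the ring. Its blue outline is within about 2 pixels of where a seated head should appear.
- **Travel:** the 9.8 mm measured is 0.2 mm short of the nominal 10 mm, which is about what the arm gives under contact.
- **Robot:** the tool forces are back near zero and the gripper is clear of everything.
- **Bottles:** both stand where they were. The before-and-after image difference on them was only small: 4.9 and 3.7 grey levels.
- **Not confirmed:** the arm hid most of the ring from the top camera once the mallet was over it, so the final seat was checked only from the side view and the force readings.

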